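# Peel the top tray off a clinging stack and show it to the camera

### The arm

A 6-joint arm with a two-finger parallel gripper is mounted at the origin on the work surface. World frame = base frame: x ahead of the robot, y to its left, z up, the work surface at z = 0. Lengths are in m, angles in rad, forces in N, time in s.
With the tool pointing down it reaches from about 0.35 to 0.775 m from the base axis. Payload 5.5 kg.
Tool frame: the origin (TCP) lies on the centre line of the jaws, within the pads' length; the fingertips stand 14 mm ahead of it and the grasp point (between the pads) lies 5 mm behind it (ctrl.tcp_to_tips is the distance from the TCP to the fingertips, in m); z points along the fingers, y is the line along which they close (so a half turn about z gives the same grasp; the last joint's range is limited). The gripper opens to 85 mm and grips with 20 to 120 N. Pads are 22 mm wide; open, the fingers measure 114 mm over their backs; the gripper's body (76 mm by 85 mm) begins 54 mm behind the grasp point. The pads swing forward as they close: fully open they stand 13 mm farther back than shut.
Start: joints at [1.115, 0.313, 0.046, 1.304, 0, 1.431], TCP at [0.179, 0.547, 0.245] pointing down, gripper open.
Joint ranges: [-2.76, 2.76], [-0.86, 1.69], [-1.03, 1.26], [-2.2, 2.34], [-1.47, 1.5], [-3.14, 3.14]. Speed limits (rad/s): [2.57, 2.57, 3.14, 3.14, 3.14, 3.14].

### API

Orientations are given as a rotation vector (axis times angle).
In Python, from cell import ctrl, viewer, job gives the robot as it stands.
- The arm moves only by the tool jog_arm, called after "Call:" by a JSON object that holds its "op" and its "data", one argument or row to a line. Schema: {"type":"object","properties":{"ticks":{"type":"array","items":{"type":"array","items":{"type":"number"},"minItems":7,"maxItems":7},"minItems":1,"maxItems":8},"clamp_n":{"type":"number"},"only":{"type":"string"},"quiet":{"type":"boolean"},"lines":{"type":"string"}},"required":["ticks"],"additionalProperties":false}. ticks is a list of rows, 1 to 8 of them, each of 7 numbers: a rotation vector rx, ry, rz in fractions of the full range, 1 being 180 degrees, then dx, dy, dz in a scale on which 1.0 is 0.8 m, then the finger opening in m; each row is the pose to reach, as a shift and turn from the pose commanded when the call began, along the tool's axes at that moment; what a row does not reach only later rows make up. A row lasts 1/8 s, in which the tool goes at most 0.0625 m and 0.188 rad, less where a joint would pass 70% of its speed; a pose out of reach is approached as far as the arm can. The fingers move at their own pace and stop on an object; clamp_n is the grip in N (left out, the last holds). Time passes only in rows, so rows that do not move let the fingers close. The tool returns the time, the measured TCP pose, the force, the opening and the grip force at its end. only (a regular expression) keeps the lines of the reply that match it, lines (a string "A,B") keeps lines A to B, and quiet returns only ok. A shift or turn number past 1, either way, is cut back to 1. Input that does not fit is refused with a message, and nothing moves.
- ctrl.state(): the state, without advancing time (a new reading comes with each control period).
- viewer.read_camera(name): name is "scene" or "side" or "wrist"; returns a dict with "color" (400x640x3 uint8, red, green, blue), "z_map" (400x640 float32, m along the optical axis (not along the pixel's ray), 0 where there is no reading), "intrinsics" (3x3 intrinsics, pixels), "dist" ([k1, k2, p1, p2, k3] as OpenCV has them; the pictures are not rectified), "extrinsics" (4x4, takes a point from world to camera coordinates). Camera axes: x right, y up, looking along -z (the intrinsics and any distortion apply to the point x, -y, -z); pixel columns grow to the right and rows downward; lengths in m; the calibration is good to about 2 mm. A picture is of the moment at which its call begins.
- job.job_done(): hands the job in; it is judged then, once.
The state is a dict: "clock": time; "joints": joint angles; "joint_vel": joint speeds; "effort": joint torques, N m; "position": TCP position; "orientation": TCP orientation; "wrist_force": force on the tool from outside, world axes, zero at the start; "wrist_torque": the same for the moment, N m; "gripper_width": finger opening in m; "gripper_force": force on a finger pad.
Only numpy, scipy, OpenCV 4.12 (cv2) and the standard library are available. Lean on these libraries where they do the work, as an engineer would, in place of code of your own. Each camera call takes 0.05 s, during which the arm holds its last target. There are 200 camera calls.

### The job

Two stacks of nested parts trays stand on the bench and the trays cling together: take the top tray of the taller stack (either one if their heights are within 8 mm of each other) by the grip lug on its corner, lifting that corner first while the opposite corner still sits on the stack, and then take it right off. Present it level and still, centred about 12 cm above the lens of the upward-looking inspection camera, and finish there with the tray held in the gripper. Leave the other tray seated and do not disturb the other things on the bench.

Things in the scene. Friction and masses are not known exactly. Their poses are not given: they have to be found in the camera images.
- tray_a: formed grey plastic tray, the top one of stack a, 100 g: flat rim 150 x 110 mm and 4 mm thick around an open basin (outside 114 x 74 mm) that hangs 14 mm below the rim's underside. On one corner of the rim stands the grip lug. Origin: middle of the tray, at the height of the rim's underside. x along the 150 mm side, y along the 110 mm side, z up
- tray_a_lug (a point): middle of the top of tray a's grip lug, an upright block 30 mm tall above the rim's upper face, 24 mm long and 12 mm thick, at (-66, -48.4) mm in the tray's frame, near the (-x, -y) corner; its 24 mm length runs along the rim's diagonal (36.3 degrees from tray x towards tray y), so it is pinched 12 mm wide across that diagonal. Axes as the tray's
- tray_a_near (a point): rim corner of tray a beside its lug (tray frame -75, -55 mm), on the rim's underside
- tray_a_far (a point): rim corner of tray a diagonally across from the lug (tray frame +75, +55 mm), on the rim's underside
- stack_a: fixed nested stack under tray a, 150 x 110 mm. Origin: middle of its upper face, on which tray a's rim rests: z is the stack's height, 35 to 95 mm; axes as the seated tray's. Four spring pads on the long sides, 40 mm either side of the middle, grip the tray's basin with about 4 N friction each until it rises 8 mm there: raising the lug corner about the far corner takes about 10 N at the lug
- tray_b: formed grey plastic tray, the top one of stack b, 100 g: flat rim 150 x 110 mm and 4 mm thick around an open basin (outside 114 x 74 mm) that hangs 14 mm below the rim's underside. On one corner of the rim stands the grip lug. Origin: middle of the tray, at the height of the rim's underside. x along the 150 mm side, y along the 110 mm side, z up
- tray_b_lug (a point): middle of the top of tray b's grip lug, an upright block 30 mm tall above the rim's upper face, 24 mm long and 12 mm thick, at (-66, -48.4) mm in the tray's frame, near the (-x, -y) corner; its 24 mm length runs along the rim's diagonal (36.3 degrees from tray x towards tray y), so it is pinched 12 mm wide across that diagonal. Axes as the tray's
- tray_b_near (a point): rim corner of tray b beside its lug (tray frame -75, -55 mm), on the rim's underside
- tray_b_far (a point): rim corner of tray b diagonally across from the lug (tray frame +75, +55 mm), on the rim's underside
- stack_b: fixed nested stack under tray b, 150 x 110 mm. Origin: middle of its upper face, on which tray b's rim rests: z is the stack's height, 35 to 95 mm; axes as the seated tray's. Four spring pads on the long sides, 40 mm either side of the middle, grip the tray's basin with about 4 N friction each until it rises 8 mm there: raising the lug corner about the far corner takes about 10 N at the lug
- camera: fixed inspection camera lying on its back: grey box 100 x 80 x 36 mm with a black lens barrel, 52 mm across, on its top. Origin: middle of its underside, on the bench
- lens (a point): middle of the lens's upper face, 43 mm above the bench; z up, the way the camera looks
- glue: bystander: small amber glue bottle, 36 mm across, 75 mm tall. Origin: middle of its underside
- file: bystander: orange-handled screwdriver, 140 mm long, lying along its x. Origin: middle of its underside (along its length, near the middle)
- tape: bystander: roll of tape, 52 mm across, 20 mm tall. Origin: middle of its underside
- plaque: bystander: plywood plate 60 x 36 x 5 mm. Origin: middle of its underside
- flux: bystander: white jar 42 mm across, 50 mm tall. Origin: middle of its underside
- offcut: bystander: wood block 50 x 30 x 18 mm. Origin: middle of its underside
Not all that is in view belongs to the job. Leave any green or pink look-alike of the tray_a alone.

How it is judged:
By the outcome, as a careful person would: the job done as asked, in the order asked, and still so for the second after the job is handed in, while the arm keeps its last pose, push and grip.
It also fails if it takes over 48 s, if anything falls off the work surface, if the arm or the gripper's body presses on something with over 40 N, if the wrist force passes 120 N, or if a joint passes its speed limit or range.

## Working session

There is one attempt and no reset: what is moved stays moved. The work goes in short steps, Python scripts to look and compute and a tool call to move; the robot and the scene stay as the last step left them, time stands still between calls to the robot, and variables do not carry over. Pictures are saved under pics/ and viewed, at most 10 in all, crops included, and the job is handed in when it is done.

```bash
ls; mkdir -p pics
```

Create h.py:
```python
import numpy as np, cv2
from cell import ctrl, viewer, job
def cast(c,uv,z):
    "pixel rays onto plane z"
    p=cv2.undistortPoints(np.float64(uv).reshape(-1,1,2),c["intrinsics"],np.float64(c["dist"])).reshape(-1,2)
    d=np.c_[p[:,0],-p[:,1],-np.ones(len(p))]
    E=c["extrinsics"];R=E[:3,:3];o=-R.T@E[:3,3];w=d@R
    return o+w*((z-o[2])/w[:,2])[:,None]
def pts(c):
    "world points of all pixels from depth"
    h,w=c["z_map"].shape;u,v=np.meshgrid(np.arange(w),np.arange(h))
    p=cv2.undistortPoints(np.float64(np.c_[u.ravel(),v.ravel()]).reshape(-1,1,2),c["intrinsics"],np.float64(c["dist"])).reshape(-1,2)
    z=c["z_map"].ravel();d=np.c_[p[:,0]*z,-p[:,1]*z,-z]
    E=c["extrinsics"];return ((d-E[:3,3])@E[:3,:3]).reshape(h,w,3)
def save(n,im): cv2.imwrite("pics/"+n,im[:,:,::-1])
```

Run:
```python
from h import *
a=viewer.read_camera("scene");b=viewer.read_camera("side")
save("scene.png",a["color"]);save("side.png",b["color"])
np.savez("s.npz",**a);np.savez("d.npz",**b)
for c in(a,b): print(c["extrinsics"].round(3).tolist(),c["intrinsics"].tolist(),(c["z_map"]>0).mean())
print(ctrl.state())
```

```text
pics
[[-0.864, 0.503, 0.015, 0.396], [-0.401, -0.707, 0.583, 0.151], [0.303, 0.498, 0.812, -1.211], [0.0, 0.0, 0.0, 1.0]] [[373.41527037926966, 0.0, 326.1356973761088], [0.0, 373.41527037926966, 198.48327694792607], [0.0, 0.0, 1.0]] 0.99605078125
[[0.795, -0.607, 0.004, -0.363], [0.42, 0.555, 0.718, -0.288], [-0.438, -0.569, 0.696, -1.072], [0.0, 0.0, 0.0, 1.0]] [[461.6871226258197, 0.0, 317.2816432020272], [0.0, 461.6871226258197, 196.90790024542747], [0.0, 0.0, 1.0]] 0.995921875
{'clock': 0.1, 'joints': array([ 1.11543368e+00,  3.13950973e-01,  4.51143284e-02,  1.30359574e+00,
       -1.18481306e-05,  1.43122283e+00]), 'joint_vel': array([ 1.32666945e-03, -9.23068736e-04,  2.95382509e-03, -1.76880287e-04,
       -7.94906582e-05,  1.98887148e-03]), 'effort': array([ 1.81391217e-03, -4.81726491e+01,  2.99242848e+01,  1.27832484e-02,
       -1.97051559e-04, -3.53894194e-06]), 'position': array([0.17838708, 0.54618659, 0.2444923 ]), 'orientation': array([-4.93908117e-01, -3.10204957e+00,  2.46212883e-03]), 'wrist_force': array([-0.56666726, -0.20883642, -0.7693923 ]), 'wrist_torque': array([ 0.05424625,  0.00986921, -0.00202262]), 'gripper_force': 0.0, 'gripper_width': 0.08537466146893376}
```

View pics/scene.png

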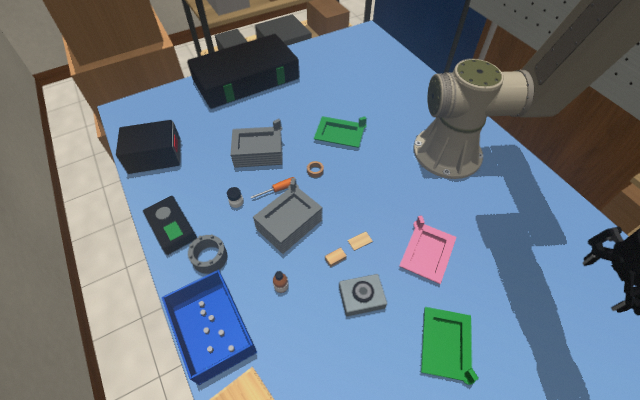

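View pics/side.png

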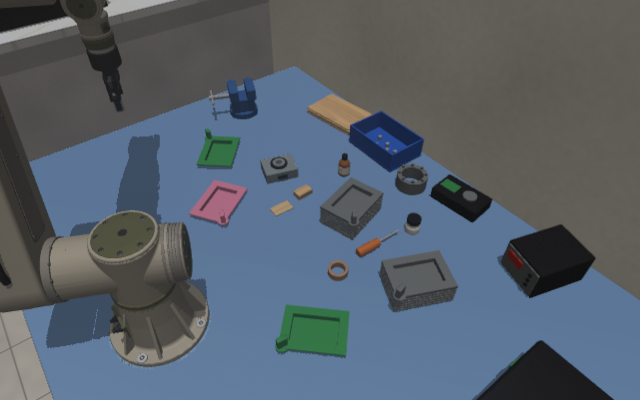

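The scene view shows two grey stacks, at pixels (257,148) and (288,220). The green look-alikes are at (340,132) and (447,343), the pink one is at (428,250), and the camera is at (362,293). The side view shows the grey stacks at (417,280) with its lug at (401,293), and at (351,208) with its lug at (354,218). Next I'll measure both stacks and the lens.

Create m.py:
```python
from h import *
def rim(c,box):
    P=pts(c);u0,v0,u1,v1=box
    p=P[v0:v1,u0:u1].reshape(-1,3);col=c["color"][v0:v1,u0:u1].reshape(-1,3).astype(int)
    g=(np.ptp(col,axis=1)<40)&(p[:,2]>.02);p=p[g]
    h,e=np.histogram(p[:,2],np.arange(.02,.16,.002))
    return p,h,e
if __name__=="__main__":
  for n,bs in(("s.npz",[(225,112,290,170),(248,172,326,252)]),("d.npz",[(374,245,460,312),(315,172,388,240)])):
    c=dict(np.load(n))
    for b in bs:
        p,h,e=rim(c,b);i=h[:-1]+h[1:];zt=e[i.argmax()+1]
        # refine by rim level
        q=p[abs(p[:,2]-zt)<.004];zt=np.median(q[:,2]);q=q[abs(q[:,2]-zt)<.004]
        r=cv2.minAreaRect(np.float32(q[:,:2]*1000))
        L=p[p[:,2]>zt+.015];Lt=L[L[:,2]>zt+.027]
        print(n,b,"rimtop",zt.round(4),len(q),"rect",np.round(r[0],1),np.round(r[1],1),round(r[2],1),"lug",L.mean(0).round(4),len(L),"top",Lt.mean(0).round(4) if len(Lt) else 0, L[:,2].max().round(4) if len(L) else 0)
        print(cv2.boxPoints(r).round().tolist())
  for n,b in(("s.npz",(335,270,392,318)),("d.npz",(255,148,305,185))):
    c=dict(np.load(n));P=pts(c);p=P[b[1]:b[3],b[0]:b[2]].reshape(-1,3)
    q=p[(p[:,2]>.039)&(p[:,2]<.048)];x=p[(p[:,2]>.03)]
    print("cam",cv2.minEnclosingCircle(np.float32(q[:,:2]*1000)),np.median(q[:,2]),cv2.minAreaRect(np.float32(x[:,:2]*1000)))
```

```bash
python3 m.py
```

Run:
```python
from h import *
c=dict(np.load("s.npz"));d=dict(np.load("d.npz"))
a=cv2.resize(c["color"][108:258,215:335],(400,500),interpolation=2);b=cv2.resize(d["color"][165:315,310:465],(400,387),interpolation=2)
im=np.zeros((500,800,3),np.uint8);im[:,:400]=a;im[:387,400:]=b;save("crop.png",im)
```

```text
s.npz (225, 112, 290, 170) rimtop 0.0638 746 rect [ 536.6 -291.8] [114.  153.5] 65.4 lug [ 0.5137 -0.1622  0.2304] 51 top [ 0.5555 -0.0543  0.3402] 0.8896
[[443.0, -312.0], [583.0, -376.0], [630.0, -272.0], [491.0, -208.0]]
s.npz (248, 172, 326, 252) rimtop 0.0644 1153 rect [570.5 -11.8] [156.3 118.6] 16.1 lug [0.571  0.0429 0.2455] 57 top [0.5884 0.0847 0.3077] 0.8896
[[479.0, 24.0], [512.0, -90.0], [662.0, -47.0], [629.0, 67.0]]
d.npz (374, 245, 460, 312) rimtop 0.0639 1379 rect [ 532.7 -294.5] [119.5 156.7] 64.8 lug [ 0.3477 -0.3842  0.2684] 97 top [ 0.2943 -0.4214  0.3625] 0.9544
[[436.0, -315.0], [578.0, -382.0], [629.0, -274.0], [487.0, -207.0]]
d.npz (315, 172, 388, 240) rimtop 0.0653 860 rect [569.4 -10.8] [158.3 118.3] 16.9 lug [ 0.3936 -0.2031  0.2781] 65 top [ 0.3508 -0.247   0.3459] 0.9544
[[476.0, 23.0], [511.0, -90.0], [662.0, -44.0], [628.0, 69.0]]
cam ((518.5093994140625, 259.46002197265625), 43.96574401855469) 0.04280950755202883 ((603.5645751953125, 386.9849548339844), (398.58111572265625, 113.95512390136719), 52.619319915771484)
cam ((510.478271484375, 269.01129150390625), 52.274967193603516) 0.04327420004495808 ((261.1590576171875, -192.54522705078125), (1145.753173828125, 107.46720123291016), 61.45125961303711)
```

View pics/crop.png

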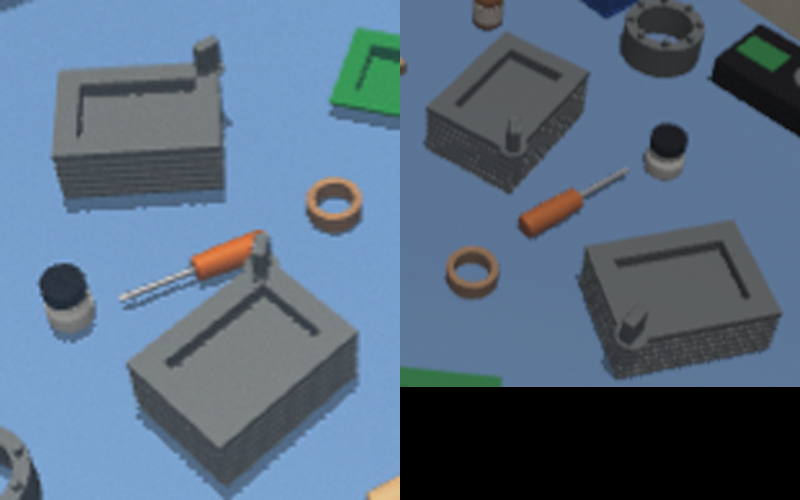

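The crop shows each grey tray's lug: at about (207,55) on the upper-left stack and (262,240) on the nearer one. Both rims are at 64–65 mm, so either tray is allowed. I'll take the nearer stack (570,-11) and locate its lug and the lens more exactly.

Run:
```python
from h import *
from m import rim
for n,b,cb in(("s.npz",(248,172,326,252),(335,270,392,318)),("d.npz",(315,172,388,240),(255,148,305,185))):
    c=dict(np.load(n));p,h,e=rim(c,b)
    L=p[(p[:,2]>.076)&(p[:,2]<.11)&(np.hypot(p[:,0]-.57,p[:,1]+.011)<.12)]
    T=L[L[:,2]>.09];print(n,"lug",L.mean(0).round(4),len(L),"top",T.mean(0).round(4),len(T),L[:,2].max())
    # lens: lens barrel dark ring pixels above 40mm
    P=pts(c);col=c["color"].astype(int)
    m=np.zeros(P.shape[:2],bool);m[cb[1]:cb[3],cb[0]:cb[2]]=1
    q=P[m&(c["z_map"]>0)&(P[...,2]>.0395)&(P[...,2]<.06)&(np.hypot(P[...,0]-.52,P[...,1]-.265)<.07)]
    print("lens",cv2.minEnclosingCircle(np.float32(q[:,:2]*1000)),len(q),q.mean(0).round(4),np.median(q[:,2]))
    bx=P[m&(abs(P[...,2]-.036)<.0025)&(np.hypot(P[...,0]-.52,P[...,1]-.265)<.1)]
    print("box",cv2.minAreaRect(np.float32(bx[:,:2]*1000)),len(bx))
    # dark ring in colour
    dk=(m&(col.sum(2)<150)).astype(np.uint8);k,l,s,ce=cv2.connectedComponentsWithStats(dk);i=s[1:,4].argmax()+1
    v,u=np.where(l==i);print("dark",s[i],cv2.minEnclosingCircle(np.float32(cast(c,np.c_[u,v],.043)[:,:2]*1000)))
from cell import ctrl
from scipy.spatial.transform import Rotation as R
print(R.from_rotvec(ctrl.state()["orientation"]).as_matrix().round(3))
```

```text
s.npz lug [ 0.5234 -0.0688  0.0909] 48 top [ 0.5224 -0.0708  0.094 ] 33 0.09702072200843498
lens ((515.9308471679688, 264.249755859375), 43.02176284790039) 352 [0.5143 0.2692 0.0429] 0.042894133098604986
box ((514.7258911132812, 269.5132751464844), (80.05261993408203, 97.35138702392578), 71.7987289428711) 789
dark [361 301   2   1   2] ((530.36962890625, 288.2390441894531), 1.1736092567443848)
d.npz lug [ 0.5178 -0.0756  0.0909] 57 top [ 0.5193 -0.0733  0.0951] 37 0.09980622610296773
lens ((510.478271484375, 269.01129150390625), 52.274967193603516) 198 [0.5098 0.2667 0.0437] 0.04374252690582372
box ((511.58843994140625, 268.62860107421875), (86.8986587524414, 99.04923248291016), 71.51777648925781) 293
dark [271 159  16  10  47] ((508.79364013671875, 265.96954345703125), 25.720823287963867)
[[-0.951  0.311 -0.001]
 [ 0.311  0.951 -0.001]
 [ 0.    -0.002 -1.   ]]
```

Tray b's position is known: centre (0.570,-0.011), yaw 16.5°, lug about (0.5205,-0.075) with its top at 0.095. The candidates in the scene image were grey (257,148), grey (288,220), green (340,132) and (447,343), and pink (428,250). I choose grey (288,220), as the crop confirms. The tool has to turn +1.237 rad about world z.

Careful with the scale: shifts go in shares of 0.8 m and turns go in shares of 180 degrees. That gives: -0.36 m / 0.8 = -0.45, -0.225 m / 0.8 = -0.2813, -1.237 rad / 3.1416 = -0.3937.

Call:
{"op": "jog_arm", "data": {
  "ticks": [
    [0, 0, -0.0573, -0.0563, -0.0525, 0.0063, 0.085],
    [0, 0, -0.1146, -0.1125, -0.105, 0.0125, 0.085],
    [0, 0, -0.1719, -0.1688, -0.1575, 0.0188, 0.085],
    [0, 0, -0.2292, -0.225, -0.21, 0.025, 0.085],
    [0, 0, -0.2865, -0.2813, -0.2625, 0.025, 0.085],
    [0, 0, -0.3438, -0.3375, -0.315, 0.025, 0.085],
    [0, 0, -0.3937, -0.3938, -0.3675, 0.025, 0.085],
    [0, 0, -0.3937, -0.45, -0.42, 0.025, 0.085]
  ],
  "clamp_n": 80
}}

```text
clock: 1.1
position: [0.3951, 0.1545, 0.2252]
orientation: [-1.403, 2.811, 0.0]
wrist_force: [1.7, 0.6, 0.7]
gripper_width: 0.0849
gripper_force: 0.0
```

Create t.py:
```python
import sys
from h import *
from scipy.spatial.transform import Rotation as R
s=ctrl.state();M=R.from_rotvec(s["orientation"])
t=np.array([float(v) for v in sys.argv[1:4]])
print("pos",s["position"].round(4),"yaw_y",np.degrees(np.arctan2(M.as_matrix()[1,1],M.as_matrix()[0,1])).round(2),"toolz",M.as_matrix()[:,2].round(3),"move in tool",(M.inv().apply(t-s["position"])).round(4),"F",s["wrist_force"].round(1),"w",round(s["gripper_width"],4),"t",s["clock"],s["joints"].round(2))
if len(sys.argv)>4:
    Rd=R.from_euler("z",float(sys.argv[4]),degrees=True)*R.from_matrix(np.diag([-1.,1,-1]))  # down tool, y at yaw+90
    print("rotvec",(M.inv()*Rd).as_rotvec().round(4))
```

```bash
python3 t.py .5205 -.075 .17 52.8
```

```text
pos [0.3951 0.1545 0.2252] yaw_y 143.06 toolz [ 0.  0. -1.] move in tool [ 0.1081 -0.2382  0.0552] F [1.7 0.6 0.7] w 0.0849 t 1.1 [ 0.18  0.03 -0.35  1.19  0.   -0.74]
rotvec [0.0001 0.0004 0.0045]
```

Converted, -0.238 m / 0.8 = -0.2975, 0.075 m / 0.8 = 0.0938, 0.004 rad / 3.1416 = 0.0013.

Call:
{"op": "jog_arm", "data": {
  "ticks": [
    [0, 0, 0.0013, 0.0313, -0.0688, 0.0125, 0.085],
    [0, 0, 0.0013, 0.0625, -0.1375, 0.025, 0.085],
    [0, 0, 0.0013, 0.0938, -0.2063, 0.0375, 0.085],
    [0, 0, 0.0013, 0.1188, -0.2688, 0.0625, 0.085],
    [0, 0, 0.0013, 0.135, -0.2975, 0.0688, 0.085],
    [0, 0, 0.0013, 0.135, -0.2975, 0.0688, 0.085]
  ]
}}

```text
clock: 1.85
position: [0.5189, -0.0758, 0.1691]
orientation: [1.386, -2.818, -0.002]
wrist_force: [0.4, 0.9, 0.3]
gripper_width: 0.0852
gripper_force: 0.0
```

```bash
python3 t.py .5205 -.075 .083 52.8
```

Run:
```python
from h import *
c=viewer.read_camera("wrist");save("w1.png",c["color"]);np.savez("w.npz",**c)
P=pts(c);z=P[...,2];ok=c["z_map"]>0
m=ok&(np.hypot(P[...,0]-.5205,P[...,1]+.075)<.03)&(z>.085)&(z<.105)
v,u=np.where(m);print(m.sum(),P[m].mean(0) if m.any() else 0,u.mean(),v.mean())
if m.any(): print(cv2.minAreaRect(np.float32(P[m][:,:2]*1000)),np.median(P[m][:,2]))
r=ok&(abs(z-.065)<.005)&(np.hypot(P[...,0]-.57,P[...,1]+.011)<.11);print("rim",np.median(z[r]),cv2.minAreaRect(np.float32(P[r][:,:2]*1000)))
```

```text
pos [ 0.5189 -0.0758  0.1691] yaw_y 142.37 toolz [-0.002  0.001 -1.   ] move in tool [-0.0016 -0.0009  0.0861] F [0.4 0.9 0.3] w 0.0852 t 1.85 [-0.3   0.25 -0.23  1.09  0.   -1.21]
rotvec [ 0.0018 -0.0006 -0.0075]
478 [ 0.51908946 -0.07367315  0.09423575] 319.0083682008368 215.55020920502093
((519.8060302734375, -72.75423431396484), (23.42180633544922, 10.839367866516113), 52.23330307006836) 0.0946271796799991
rim 0.06486972416235727 ((566.7196044921875, -10.292160034179688), (157.93092346191406, 117.32915496826172), 18.699825286865234)
```

View pics/w1.png

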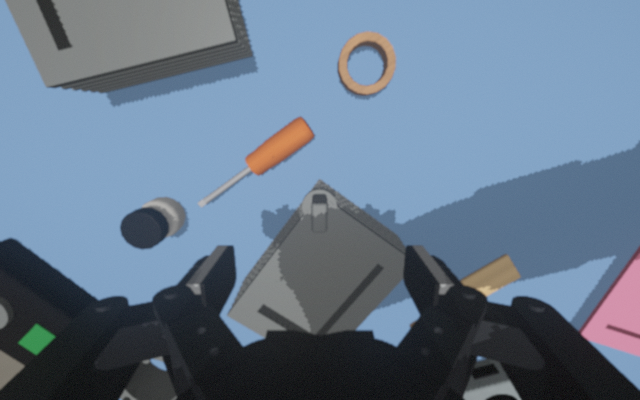

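The wrist view shows the lug at pixel (319,212), centred between the fingers. Its measured top is 23.4 x 10.8 mm at (0.520,-0.073), z 0.0946, angle 52.2°, which matches the description. Descending now.

Converted, 0.086 m / 0.8 = 0.1075, 0.083 m / 0.8 = 0.1038.

```bash
python3 t.py .520 -.0735 .083 52.4
```

```text
pos [ 0.5184 -0.0746  0.1695] yaw_y 142.45 toolz [-0.002  0.001 -1.   ] move in tool [-0.0018 -0.0008  0.0865] F [-0.4 -0.   0.3] w 0.0847 t 1.9 [-0.3   0.25 -0.23  1.09  0.   -1.21]
rotvec [ 0.0021 -0.0004  0.0009]
```

Call:
{"op": "jog_arm", "data": {
  "ticks": [
    [0, 0, 0, 0, 0, 0.0375, 0.06],
    [0, 0, 0, 0, -0.0025, 0.0688, 0.05],
    [0, 0, 0, 0, -0.0025, 0.0938, 0.05],
    [0, 0, 0, 0.0013, -0.0025, 0.1038, 0.05],
    [0, 0, 0, 0.0013, -0.0025, 0.1075, 0.05],
    [0, 0, 0, 0.0013, -0.0025, 0.1075, 0.05]
  ]
}}

```text
clock: 2.65
position: [0.5203, -0.0759, 0.085]
orientation: [-1.391, 2.816, -0.001]
wrist_force: [-0.3, 0.3, -0.9]
gripper_width: 0.0498
gripper_force: 0.0
```

```bash
python3 t.py .520 -.0735 .083 52.4
```

```text
pos [ 0.5203 -0.0759  0.085 ] yaw_y 142.58 toolz [ 0.001 -0.    -1.   ] move in tool [-0.0018  0.0017  0.002 ] F [-0.3  0.3 -0.9] w 0.0498 t 2.65 [-0.3   0.32 -0.35  0.89  0.   -1.22]
rotvec [-0.0009  0.0005  0.0031]
```

Converted, 0.0015 m / 0.8 = 0.0019, -0.001 m / 0.8 = -0.0013.

Call:
{"op": "jog_arm", "data": {
  "ticks": [
    [0, 0, 0, -0.0013, 0.0019, 0.0013, 0.05],
    [0, 0, 0, -0.0013, 0.0019, 0.0013, 0.02],
    [0, 0, 0, -0.0013, 0.0019, 0.0013, 0.008],
    [0, 0, 0, -0.0013, 0.0019, 0.0013, 0.005],
    [0, 0, 0, -0.0013, 0.0019, 0.0013, 0.005],
    [0, 0, 0, -0.0013, 0.0019, 0.0013, 0.005],
    [0, 0, 0, -0.0013, 0.0019, 0.0013, 0.005],
    [0, 0, 0, -0.0013, 0.0019, 0.0013, 0.005]
  ],
  "clamp_n": 80
}}

```text
clock: 3.65
position: [0.5197, -0.0746, 0.0838]
orientation: [-1.39, 2.817, -0.001]
wrist_force: [-0.5, -0.9, 5.4]
gripper_width: 0.0102
gripper_force: 78.7
```

```bash
python3 t.py .520 -.0735 .083 52.4
```

```text
pos [ 0.5197 -0.0746  0.0838] yaw_y 142.54 toolz [ 0.001 -0.    -1.   ] move in tool [-0.001   0.0004  0.0008] F [-0.5 -0.9  5.4] w 0.0102 t 3.65 [-0.3   0.32 -0.36  0.89  0.   -1.21]
rotvec [-0.0009  0.0004  0.0024]
```

Converted, -0.0208 m / 0.8 = -0.026, -0.0139 m / 0.8 = -0.0174, 0.12 rad / 3.1416 = 0.0382.

Call:
{"op": "jog_arm", "data": {
  "ticks": [
    [0, 0.0064, 0, -0.0006, 0, -0.0044, 0.005],
    [0, 0.0127, 0, -0.0014, 0, -0.0088, 0.005],
    [0, 0.0191, 0, -0.0021, 0, -0.0131, 0.005],
    [0, 0.0255, 0, -0.003, 0, -0.0174, 0.005],
    [0, 0.0318, 0, -0.004, 0, -0.0218, 0.005],
    [0, 0.0382, 0, -0.005, 0, -0.026, 0.005],
    [0, 0.0382, 0, -0.005, 0, -0.026, 0.005],
    [0, 0.0382, 0, -0.005, 0, -0.026, 0.005]
  ],
  "clamp_n": 80
}}

```text
clock: 4.65
position: [0.5219, -0.0717, 0.1046]
orientation: [1.342, -2.72, 0.082]
wrist_force: [1.2, -4.9, 1.2]
gripper_width: 0.0103
gripper_force: 79.4
```

Create tray.py:
```python
from h import *
# height of grey tray points along diagonal from lug toward far
s=ctrl.state();print(s["wrist_force"].round(1),s["wrist_torque"].round(2),s["gripper_width"])
for n in("scene","side"):
    c=viewer.read_camera(n);save("tilt_%s.png"%n,c["color"]);P=pts(c);col=c["color"].astype(int)
    d=np.array([np.cos(np.radians(52.7)),np.sin(np.radians(52.7))]);f=np.array([.570,-.0113])+.093*d
    r=P[...,:2]-f;a=-(r@d);w=r@np.array([-d[1],d[0]])
    m=(np.ptp(col,axis=2)<40)&(c["z_map"]>0)&(P[...,2]>.055)&(P[...,2]<.12)
    print(n,[(k,round(float(np.median(P[...,2][q])),4),int(q.sum())) for k in range(0,180,20) for q in [m&(abs(a*1000-k-8)<6)&(abs(w)<.07)] if q.sum()])
```

```bash
python3 tray.py
```

```text
[ 1.2 -4.9  1.2] [-0.96 -0.28 -0.31] 0.010346155018939098
scene [(0, 0.0653, 59), (20, 0.0678, 119), (40, 0.0697, 151), (60, 0.0597, 191), (80, 0.0619, 227), (100, 0.0643, 185), (120, 0.0748, 184), (140, 0.0818, 127), (160, 0.1051, 44)]
side [(40, 0.0699, 17), (60, 0.0595, 24), (80, 0.0718, 65), (100, 0.0642, 49), (120, 0.0774, 92), (140, 0.0627, 90), (160, 0.0728, 74)]
```

The tray is tilting as intended: the far corner is still at 0.065 m and the height increases toward the lug. I'll keep tilting until the pads let go.

Converted, -0.0174 m / 0.8 = -0.0218, -0.0139 m / 0.8 = -0.0174, 0.08 rad / 3.1416 = 0.0255.

Call:
{"op": "jog_arm", "data": {
  "ticks": [
    [0, 0.0064, 0, -0.0006, 0, -0.0044, 0.005],
    [0, 0.0127, 0, -0.0014, 0, -0.0088, 0.005],
    [0, 0.0191, 0, -0.0021, 0, -0.0131, 0.005],
    [0, 0.0255, 0, -0.003, 0, -0.0174, 0.005],
    [0, 0.0318, 0, -0.004, 0, -0.0218, 0.005],
    [0, 0.0318, 0, -0.004, 0, -0.0218, 0.005],
    [0, 0.0318, 0, -0.004, 0, -0.0218, 0.005]
  ],
  "clamp_n": 80
}}

```text
clock: 5.62
position: [0.5251, -0.0668, 0.1209]
orientation: [1.303, -2.637, 0.143]
wrist_force: [1.4, -3.3, 1.5]
gripper_width: 0.0103
gripper_force: 79.4
```

```bash
python3 tray.py; python3 t.py .525 -.07 .21 52.5
```

Run:
```python
import cv2,numpy as np
a=cv2.imread("pics/tilt_scene.png")[140:270,230:360];b=cv2.imread("pics/tilt_side.png")[130:260,290:420]
cv2.imwrite("pics/tilt2.png",np.hstack([cv2.resize(x,(400,400)) for x in(a,b)]))
```

```text
[ 1.4 -3.3  1.5] [-0.48 -0.65 -0.24] 0.010333169483055902
scene [(0, 0.0664, 69), (20, 0.0709, 128), (40, 0.074, 179), (60, 0.0664, 224), (80, 0.0709, 235), (100, 0.0747, 199), (120, 0.09, 197), (140, 0.0975, 129), (160, 0.1015, 3)]
side [(20, 0.0711, 16), (40, 0.0726, 33), (60, 0.0777, 29), (80, 0.0726, 98), (100, 0.0748, 83), (120, 0.0639, 110), (140, 0.0624, 112), (160, 0.0624, 71)]
pos [ 0.5251 -0.0668  0.1209] yaw_y 142.55 toolz [-0.132 -0.172 -0.976] move in tool [ 0.0218 -0.0019 -0.0864] F [ 2.1 -1.7  0.2] w 0.0106 t 5.725 [-0.17  0.39 -0.18  1.11 -0.19 -1.08]
rotvec [ 1.000e-04 -2.191e-01  1.000e-03]
```

View pics/tilt2.png

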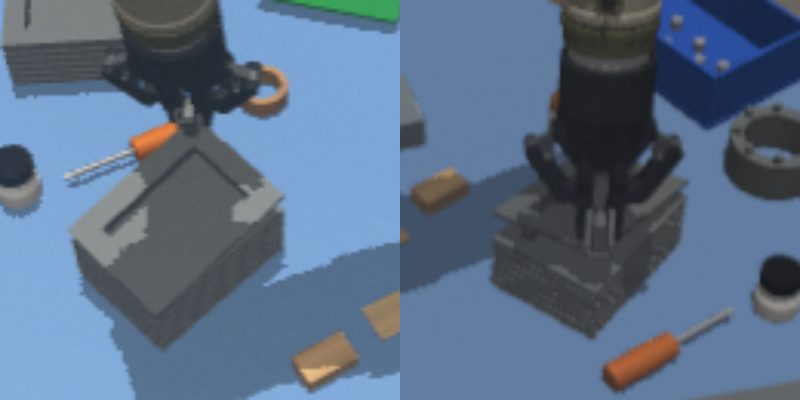

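The left half of the picture shows the lug corner up under the gripper at (190,120), with the far corner still sitting on the stack at (165,345). The right half shows the gap under the raised rim at (520,220). Next I'll lift clear, then level the tray.

Converted, -0.078 m / 0.8 = -0.0975, -0.048 m / 0.8 = -0.06, -0.219 rad / 3.1416 = -0.0697.

Call:
{"op": "jog_arm", "data": {
  "ticks": [
    [0, 0, 0, 0.0028, 0, -0.0125, 0.005],
    [0, 0, 0, 0.0069, 0, -0.0313, 0.005],
    [0, 0, 0, 0.0138, 0, -0.06, 0.005],
    [0, 0, 0, 0.0219, 0, -0.0975, 0.005],
    [0, -0.0191, 0, 0.0219, 0, -0.0975, 0.005],
    [0, -0.0414, 0, 0.0219, 0, -0.0975, 0.005],
    [0, -0.0605, 0, 0.0219, 0, -0.0975, 0.005],
    [0, -0.0697, 0, 0.0219, 0, -0.0975, 0.005]
  ],
  "clamp_n": 80
}}

```text
clock: 6.72
position: [0.5245, -0.0671, 0.202]
orientation: [-1.39, 2.817, 0.0]
wrist_force: [0.2, 0.2, -1.5]
gripper_width: 0.0108
gripper_force: 79.0
```

Call:
{"op": "jog_arm", "data": {
  "ticks": [
    [0, 0, 0, 0, 0, 0, 0.005],
    [0, 0, 0, 0, 0, 0, 0.005]
  ]
}}

```text
clock: 6.98
position: [0.5249, -0.0669, 0.2011]
orientation: [1.391, -2.816, 0.001]
wrist_force: [-0.1, -0.2, -2.0]
gripper_width: 0.0105
gripper_force: 79.0
```

```bash
python3 t.py .4635 .2035 .186 52.5
```

Create lev.py:
```python
from h import *
from scipy.spatial.transform import Rotation as R
# rim plane and rectangle of held tray
s=ctrl.state();p0=s["position"];t=R.from_rotvec(s["orientation"]).as_matrix()[:,0];t=-t[:2]/np.hypot(*t[:2])
ce=p0[:2]+.0818*t
for n in("scene","side"):
    c=viewer.read_camera(n);save("held_%s.png"%n,c["color"]);P=pts(c);col=c["color"].astype(int)
    r=P[...,:2]-ce;m=(np.ptp(col,axis=2)<40)&(c["z_map"]>0)&(abs(P[...,2]-p0[2]+.019)<.02)&(np.hypot(r[...,0],r[...,1])<.105)&((r@t)>-.055)
    q=P[m]
    for _ in range(8):
        A=np.c_[q[:,:2]-ce,np.ones(len(q))];k=np.linalg.lstsq(A,q[:,2],rcond=None)[0]
        res=np.c_[P[m][:,:2]-ce,np.ones(m.sum())]@k-P[m][:,2];q=P[m][abs(res)<.0035]
    print(n,"rimtop plane slope x,y",k[:2].round(4),"z at centre",k[2].round(4),len(q),[np.round(v,1) for v in cv2.minAreaRect(np.float32(q[:,:2]*1000))],"expected ctr",ce.round(4))
```

```bash
python3 lev.py
```

```text
pos [ 0.5249 -0.0669  0.2011] yaw_y 142.57 toolz [-0.001 -0.001 -1.   ] move in tool [-0.1774  0.2131  0.0149] F [-0.1 -0.2 -2. ] w 0.0105 t 6.975 [-0.28  0.24 -0.16  1.17 -0.   -1.2 ]
rotvec [ 0.0003 -0.0014  0.0012]
scene rimtop plane slope x,y [-0.0017 -0.001 ] z at centre 0.1814 1235 [array([577. ,  -0.6]), array([151.2, 113.6]), np.float64(16.3)] expected ctr [ 0.5746 -0.002 ]
side rimtop plane slope x,y [-0.1416 -0.0065] z at centre 0.1733 209 [array([553.5,   3.2]), array([ 91.4, 138.9]), np.float64(54.6)] expected ctr [ 0.5746 -0.002 ]
```

Lifted and level. Now moving over the lens.

Converted, 0.214 m / 0.8 = 0.2675, -0.179 m / 0.8 = -0.2238.

```bash
python3 t.py .462 .203 .1867 52.5
```

```text
pos [ 0.525  -0.0668  0.2008] yaw_y 142.59 toolz [-0.001 -0.001 -1.   ] move in tool [-0.176  0.214  0.014] F [-1.4 -0.8 -1.7] w 0.0105 t 7.075 [-0.28  0.24 -0.16  1.17 -0.   -1.2 ]
rotvec [ 0.0005 -0.0013  0.0015]
```

Call:
{"op": "jog_arm", "data": {
  "ticks": [
    [0, 0, 0, -0.0125, 0.015, 0, 0.005],
    [0, 0, 0, -0.0438, 0.0525, 0, 0.005],
    [0, 0, 0, -0.0813, 0.0975, 0, 0.005],
    [0, 0, 0, -0.1213, 0.1463, 0, 0.005],
    [0, 0, 0, -0.1625, 0.1938, 0, 0.005],
    [0, 0, 0, -0.1963, 0.235, 0.0063, 0.005],
    [0, 0, 0, -0.2163, 0.2575, 0.0125, 0.005],
    [0, 0, 0, -0.2238, 0.2675, 0.0181, 0.005]
  ],
  "clamp_n": 80
}}

```text
clock: 8.07
position: [0.4627, 0.207, 0.186]
orientation: [1.394, -2.814, 0.0]
wrist_force: [0.1, -0.5, -0.7]
gripper_width: 0.0102
gripper_force: 79.0
```

Call:
{"op": "jog_arm", "data": {
  "ticks": [
    [0, 0, 0, 0, 0, 0, 0.005],
    [0, 0, 0, 0, 0, 0, 0.005],
    [0, 0, 0, 0, 0, 0, 0.005],
    [0, 0, 0, 0, 0, 0, 0.005]
  ]
}}

```text
clock: 8.57
position: [0.4642, 0.2045, 0.1865]
orientation: [1.389, -2.817, 0.001]
wrist_force: [-0.4, 0.3, 0.0]
gripper_width: 0.0104
gripper_force: 79.0
```

```bash
python3 t.py .462 .203 .1867 52.5; python3 lev.py
```

```text
pos [0.4642 0.2045 0.1865] yaw_y 142.48 toolz [-0.    -0.001 -1.   ] move in tool [ 0.0025  0.0009 -0.0002] F [-0.4  0.3  0. ] w 0.0104 t 8.575 [ 0.26  0.21 -0.24  1.12 -0.   -0.66]
rotvec [-0.0002 -0.0007 -0.0004]
scene rimtop plane slope x,y [-0.0017 -0.0059] z at centre 0.1666 1737 [array([517.5, 271.1]), array([152.1, 109.7]), np.float64(16.2)] expected ctr [0.5141 0.2693]
side rimtop plane slope x,y [-0.0019 -0.0027] z at centre 0.1677 328 [array([515.3, 270.7]), array([155.5, 111. ]), np.float64(15.4)] expected ctr [0.5141 0.2693]
```

View pics/held_scene.png

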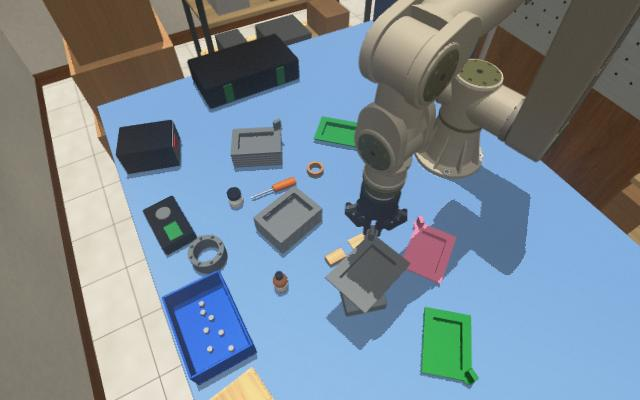

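The scene view shows the tray held level at (372,272) above the camera. The other tray is still seated at (257,145), and the bench items haven't moved. It sits about 3 mm off centre, so I'll trim that and let it settle.

Converted, 0.0035 m / 0.8 = 0.0044, 0.002 m / 0.8 = 0.0025.

Call:
{"op": "jog_arm", "data": {
  "ticks": [
    [0, 0, 0, 0.0025, 0.0006, 0, 0.005],
    [0, 0, 0, 0.0044, 0.0013, 0, 0.005],
    [0, 0, 0, 0.0044, 0.0013, 0, 0.005],
    [0, 0, 0, 0.0044, 0.0013, 0, 0.005],
    [0, 0, 0, 0.0044, 0.0013, 0, 0.005],
    [0, 0, 0, 0.0044, 0.0013, 0, 0.005],
    [0, 0, 0, 0.0044, 0.0013, 0, 0.005],
    [0, 0, 0, 0.0044, 0.0013, 0, 0.005]
  ],
  "clamp_n": 80
}}

```text
clock: 9.68
position: [0.461, 0.2029, 0.1863]
orientation: [1.39, -2.816, 0.001]
wrist_force: [-0.9, 0.1, -1.7]
gripper_width: 0.0104
gripper_force: 79.0
```

```bash
python3 lev.py && python3 -c "
from cell import ctrl,job
print(ctrl.state()['gripper_force'],job.job_done())"
```

```text
scene rimtop plane slope x,y [-0.0021 -0.0038] z at centre 0.1664 1730 [array([513.8, 269.6]), array([150.8, 109.8]), np.float64(16.4)] expected ctr [0.5107 0.2679]
side rimtop plane slope x,y [-0.0056 -0.0154] z at centre 0.1675 329 [array([510.2, 269.5]), array([150. , 112.8]), np.float64(17.2)] expected ctr [0.5107 0.2679]
the job is handed in; nothing more can be done
78.97412538528442 None
```

I took tray b by its lug, lug corner first, and handed the job in (no verdict returned) with the tray gripped, level to within 1°, centred within about 3 mm of the lens and about 12 cm above it; the stacks were within 8 mm in height, tray a stayed seated, and nothing else on the bench appeared to move.

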